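Roll the mosaic's border strip flush

TASK

The five border tiles along the long edge of the mosaic board opposite the two wooden cleats stand proud in their stiff adhesive. Take the hand roller from its tray and roll it firmly along that strip, from end to end, until all five tiles are flush with the rest of the mosaic; then stand the roller back in its tray, on its roll and foot with the grip up. Press the mosaic only with the roller, and leave the other things on the bench where they are.

Things in the scene. Friction and masses are not known exactly. Their poses are not given: they have to be found in the camera images.
- board: Mosaic board fixed on the bench: plywood, white border tiles round small tiles with a fish; 276 mm (its y) x 160 mm (x), 18 mm high to the flush tile tops. Origin: centre of its underside, z up. The five proud tiles lie along its +x edge, the long edge farther from the robot; the rest is fixed and flush. Two wooden cleats, 37 mm high, hold the other long edge (x = -59 to -111 mm, y = +-85 mm).
- tile1 (a joint): Height of border tile 1 (centre at board x = 63.5, y = 76 mm; 36 mm in y, 30 mm in x, 6 mm thick) above flush, in m: 0 = flush, a firm stop; 0.0035 to 0.0055 at the start. It moves only straight up and down, resists with about 6 N (more when pushed fast), stays where it is left and is not tied to its neighbours.
- tile2 (a joint): Height of border tile 2 (centre at board x = 63.5, y = 38 mm; 36 mm in y, 30 mm in x, 6 mm thick) above flush, in m: 0 = flush, a firm stop; 0.0035 to 0.0055 at the start. It moves only straight up and down, resists with about 6 N (more when pushed fast), stays where it is left and is not tied to its neighbours.
- tile3 (a joint): Height of border tile 3 (centre at board x = 63.5, y = 0 mm; 36 mm in y, 30 mm in x, 6 mm thick) above flush, in m: 0 = flush, a firm stop; 0.0035 to 0.0055 at the start. It moves only straight up and down, resists with about 6 N (more when pushed fast), stays where it is left and is not tied to its neighbours.
- tile4 (a joint): Height of border tile 4 (centre at board x = 63.5, y = -38 mm; 36 mm in y, 30 mm in x, 6 mm thick) above flush, in m: 0 = flush, a firm stop; 0.0035 to 0.0055 at the start. It moves only straight up and down, resists with about 6 N (more when pushed fast), stays where it is left and is not tied to its neighbours.
- tile5 (a joint): Height of border tile 5 (centre at board x = 63.5, y = -76 mm; 36 mm in y, 30 mm in x, 6 mm thick) above flush, in m: 0 = flush, a firm stop; 0.0035 to 0.0055 at the start. It moves only straight up and down, resists with about 6 N (more when pushed fast), stays where it is left and is not tied to its neighbours.
- strip_left (a point): Fixed point of the board: centre of tile 1's top when flush, board (63.5, 76, 18) mm. Axes as the board's. The tiles of the strip are 2 mm apart; beyond tile 1 lies a fixed flush corner tile, centre at board y = 114 mm.
- strip_right (a point): Fixed point of the board: centre of tile 5's top when flush, board (63.5, -76, 18) mm. Axes as the board's. Beyond it lies a fixed flush corner tile, centre at board y = -114 mm; beside the whole strip, from board x = 47 mm inwards, are fixed flush tiles.
- roller: Hand roller, about 0.44 kg: free-turning black rubber roll, 44 mm diameter, 60 mm wide, in a steel yoke 76 mm wide, upright wooden palm grip on top, steel foot bar behind. Own axes with the grip upright: z up, y along the axle, x the rolling direction (it works rolling either way). Origin: lowest point of the roll's middle. Left alone it leans back 0.18 rad (z axis towards -x), resting on roll and foot.
- roll (a joint): The roll turning freely on its axle in the roller, in rad, about the roller's y axis; one turn carries the roller 138 mm.
- roller_axle (a point): Middle of the roll's axle, 22 mm above the roller's origin; 26 mm above the bench when the roller stands in its tray. Axes as the roller's.
- roller_grip (a point): Middle of the wooden grip, at (-6, 0, 80) mm in the roller's frame, axes as the roller's. The grip is a block 28 mm thick (x) x 66 mm wide (y) x 48 mm high (z = 56 to 104 mm), taken across its 28 mm from above. Under it the yoke's top plate ends at z = 55 mm.
- roller_foot (a point): Middle of the foot bar, 8 mm thick and 60 mm long along y, at (-45, 0, 12) mm in the roller's frame: with the grip upright its underside is 8 mm above the roll's lowest point, clear of the proud tiles. Axes as the roller's.
- roller_tray: The roller's shallow cream tray, fixed, holding only the roller: 210 (x) x 170 (y) mm outside, 22 mm high, walls 4 mm, inner floor 4 mm above the bench. Origin: centre of its underside. A like tray with dividers and spare tiles stands on the other side of the board; either may be on the left.
- cup: White paper cup, 76 mm across, 92 mm high. Loose; stands aside from the job; origin at the centre of its underside.
- cup2: Cream paper cup, 72 mm across, 85 mm high. Loose; stands aside from the job; origin at the centre of its underside.
- tube: Upright card tube, 44 mm across, 110 mm high. Loose; stands aside from the job; origin at the centre of its underside.
- glue: Upright glue stick, 28 mm across, 95 mm high. Loose; stands aside from the job; origin at the centre of its underside.
- tape: Small tape dispenser, 75 x 20 x 58 mm. Loose; stands aside from the job; origin at the centre of its underside.
- pencil_box: Flat pencil box, 90 x 190 x 18 mm. Loose; stands aside from the job; origin at the centre of its underside.
- nippers: Tile nippers lying flat, 160 mm long. Loose; stands aside from the job; origin at the centre of its underside.
Mind the look-alikes: they are no part of the job. What is shaped like the roller but red is not meant.

How it is judged (in metres and radians):
On the way, in this order (a step that is already met when the one before it is completed fails the run):
1. the roller is lifted out of its tray (height (world z) of roller_axle above 0.06 m), for 0.1 s.
2. the roller rolls along the mosaic under pressure (contact force between roller and board above 3 N and (velocity of joint roll above 0.3 rad/s or velocity of joint roll below -0.3 rad/s)), for 0.1 s.
3. all five border tiles are flush (value of joint each of tile1, tile2, tile3, tile4, tile5 below 0.0015 m), for 0.1 s.
At the end, for the whole second after the job is handed in: Each of the five border tiles stands less than 1.5 mm above flush; the roller stands at rest in its own tray: middle of its axle within 95 mm (x) and 75 mm (y) of the tray's centre and under 36 mm above its underside, grip upright within 0.3 rad (its lean on the foot is 0.18) (all of step 3 and x of roller_axle in the frame of roller_tray between -0.095 and 0.095 m and y of roller_axle in the frame of roller_tray between -0.075 and 0.075 m and z of roller_axle in the frame of roller_tray below 0.036 m and angle between roller's own z axis and vertical below 0.3 rad and linear speed of roller below 0.02 m/s); the robot touches nothing.
It fails at once if the fingers or the arm press on the mosaic board or its tiles (more than 3 N) (contact force between any of the fingers, the arm and board above 3 N).
It fails at once if another thing on the bench is moved more than 30 mm (distance of any of cup, cup2, tube, glue, tape, pencil_box, nippers from where it was at the start of the episode above 0.03 m).
It also fails if it takes over 72 s, if anything falls off the work surface, if the arm or the gripper's body presses on something with over 40 N, if the wrist force passes 120 N, or if a joint passes its speed limit or range.

ROBOT

A 7-joint arm with a two-finger parallel gripper is mounted at the origin on the work surface. World frame = base frame: x ahead of the robot, y to its left, z up, the work surface at z = 0. Lengths are in mm, angles in rad, forces in N, time in s.
With the tool pointing down it reaches from about 400 to 875 mm from the base axis. Payload 4.4 kg.
Tool frame: the origin (TCP) lies at the very end of the fingers, on their centre line; the grasp point (between the pads) lies 19 mm behind it; y points along the fingers, z is the direction in which the jaws open and shut, and the axes are right-handed (so a half turn about y gives the same grasp; the last joint's range is limited). The gripper opens to 85 mm and grips with 20 to 120 N. Pads are 22 mm wide; open, the fingers measure 114 mm over their backs; the gripper's body (76 mm by 85 mm) begins 54 mm behind the grasp point. The pads swing forward as they close: fully open they stand 13 mm farther back than shut.
Start: joints at [-1.215, 0.628, 0.038, 1.517, -0.027, 0.996, -0.02], TCP at [266.091, 593.054, 231.313] pointing down, gripper open.
Joint ranges: [-3.06, 3.06], [-0.37, 2.12], [-1.25, 1.32], [0.18, 2.47], [-1.1, 4.24], [0.23, 1.98], [-2.94, 2.94]. Speed limits (rad/s): [2.57, 2.57, 3.14, 3.14, 3.14, 3.14, 3.14].

INTERFACE

Orientations are given as [roll, pitch, yaw] about the fixed x, y, z axes, in that order (R = Rz(yaw) Ry(pitch) Rx(roll)).
In Python, from cell import * gives the robot as it stands.
- The arm moves only by the tool apply_moves, never from a script. Its argument "targets" is a list of rows, each a list of 6 numbers: the shift along the tool's x, y, z in units of 40 mm (1.0 is 40 mm), then the turn, a rotation vector about the tool's x, y, z in units of 8 degrees (1.0 is 8 degrees). A call has 1 to 12 rows; each row shifts and turns the commanded pose from where the row before left it, along the tool's axes as they then stand; what a row does not reach is not made up. A row lasts 1/8 s, in which the tool goes at most 62.5 mm and 10.7 degrees, less where a joint would pass 70% of its speed; a pose out of reach is approached as far as the arm can. A call is refused whole if a number of a shift passes 1 or a number of a turn 1, either way. A call with a gripper value outside its range is refused whole. "jaw" is the gripper command: -1 is shut, 1 is fully open, values between are in proportion, set as the call begins (left out, the last holds). The fingers move at their own pace and stop on an object; the grip force is fixed at half the most. Time passes only in rows, so rows that do not move let the fingers close. It gives the time, the measured TCP pose, the force and the opening at its end, in the units of the state.
- read_state(): the state, without advancing time (a new reading comes with each control period).
- get_image(name): name is "scene" or "top" or "wrist"; returns the picture (400x640x3 uint8, red, green, blue); there is no depth.
- calibration(name): a dict with "fx", "fy", "cx", "cy" (pixels), "world_from_camera" (4x4, takes a point from camera to world coordinates). Camera axes: x right, y down, z forward; pixel columns grow to the right and rows downward; lengths in mm; the calibration is good to about 2 mm. A picture is of the moment at which its call begins: read the wrist's pose just before it. calibration takes no time and is no camera call; for the wrist camera it gives the pose at the moment of the call.
- finish_job(): hands the job in, once; it reports no verdict.
The state is a dict: "clock": time; "qpos": joint angles; "qd": joint speeds; "tau": joint torques, N m; "eef_pos": TCP position; "tool_rot": TCP orientation; "force": force on the tool from outside, world axes, zero at the start; "torque": the same for the moment, N m; "width": finger opening in mm.
Only numpy, scipy, OpenCV 4.12 (cv2) and the standard library are available. Lean on these libraries where they do the work, as an engineer would, in place of code of your own. Each camera call takes 0.05 s, during which the arm holds its last target. There are 200 camera calls.

## Working session

There is one attempt and no reset: what is moved stays moved. The work goes in short steps, Python scripts to look and compute and a tool call to move; the robot and the scene stay as the last step left them, time stands still between calls to the robot, and variables do not carry over. Pictures are saved under pics/ and viewed, about 8 in all and at most 12, crops included, and the job is handed in when it is done.

Besides the shell and the picture viewer there is one more tool, called after "Emit:" as name(argument=value, ...) on one line, values as JSON. apply_moves: Moves the arm, as the interface text tells. Its arguments: {"type":"object","properties":{"targets":{"type":"array"},"jaw":{"type":"number"}},"required":["targets"]}

```bash
ls; mkdir -p pics
python3 - <<'E'
from cell import *
import cv2
s=read_state(); print(s)
for n in ("scene","top"):
    im=get_image(n); cv2.imwrite(f"pics/{n}0.png",im[:,:,::-1]); print(n,calibration(n))
E
```

```text
pics
{'clock': 0.0, 'qpos': array([-1.21481292,  0.6293457 ,  0.03847104,  1.51837581, -0.02701598,
        0.99628382, -0.02000442]), 'qd': array([ 3.64731939e-05,  4.53799152e-04,  4.76526795e-04, -1.28095682e-04,
       -8.35403566e-04,  8.26431178e-04,  2.78639984e-04]), 'tau': array([-4.77065405e-04, -5.63411021e+01,  1.22614469e+00, -1.93448210e+01,
        1.09723915e-02,  1.06607610e-02, -2.54661597e-05]), 'eef_pos': array([265.83174711, 592.47131544, 230.3873892 ]), 'tool_rot': array([-1.57268997e+00, -2.87990015e-05, -4.21820201e-01]), 'force': array([0.47054137, 0.20345098, 0.23425125]), 'torque': array([0.0090717, 0.0355239, 0.0091571]), 'width': 85.26738588726907}
scene {'fx': 448.6533622430853, 'fy': 448.6533622430853, 'cx': 320.1883839946929, 'cy': 201.59888071474452, 'world_from_camera': array([[ 1.76593312e-01,  6.32189431e-01, -7.54421186e-01,
         1.45088658e+03],
       [ 9.84282290e-01, -1.12034939e-01,  1.36515738e-01,
        -7.82619134e+01],
       [ 1.78227542e-03, -7.66671179e-01, -6.42037481e-01,
         8.58751337e+02],
       [ 0.00000000e+00,  0.00000000e+00,  0.00000000e+00,
         1.00000000e+00]])}
top {'fx': 379.0470259148848, 'fy': 379.0470259148848, 'cx': 323.0318006271876, 'cy': 199.93537609381607, 'world_from_camera': array([[-5.81826978e-02, -9.72874749e-01,  2.23896175e-01,
         3.05779588e+02],
       [-9.98301194e-01,  5.73926736e-02, -1.00402507e-02,
         8.64421685e+01],
       [-3.08209374e-03, -2.24099988e-01, -9.74561284e-01,
         1.09045332e+03],
       [ 0.00000000e+00,  0.00000000e+00,  0.00000000e+00,
         1.00000000e+00]])}
```

View pics/top0.png

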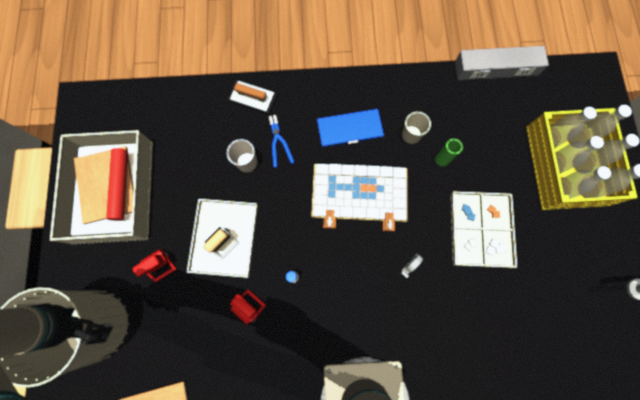

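View pics/scene0.png

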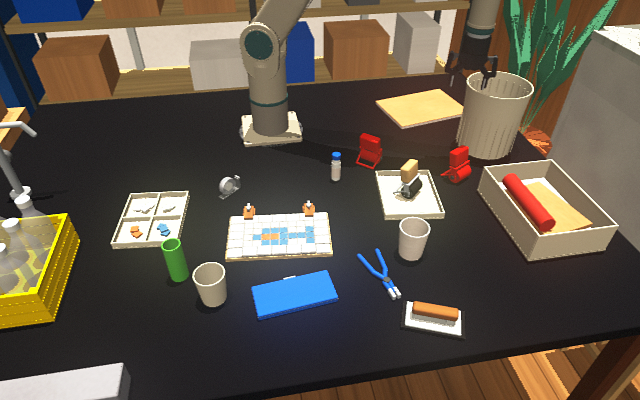

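Candidates in the top image are the wood-grip roller with black roll in the cream tray (220,240), the red yokes (154,264) and (247,305), the red roll in the box (117,184), and the brown roll on a white plate (250,92). By the description I choose (220,240), and check it in a crop.

```bash
cat > h.py <<'E'
import numpy as np, cv2
from cell import *
def ray(n,uv,z,C=None):
    C=C or calibration(n); T=C["world_from_camera"]
    uv=np.atleast_2d(np.array(uv,float))
    d=np.c_[(uv[:,0]-C["cx"])/C["fx"],(uv[:,1]-C["cy"])/C["fy"],np.ones(len(uv))]@T[:3,:3].T
    o=T[:3,3]; return o+d*((z-o[2])/d[:,2])[:,None]
def proj(n,P,C=None):
    C=C or calibration(n); T=np.linalg.inv(C["world_from_camera"])
    p=np.atleast_2d(P)@T[:3,:3].T+T[:3,3]
    return np.c_[p[:,0]/p[:,2]*C["fx"]+C["cx"],p[:,1]/p[:,2]*C["fy"]+C["cy"]]
E
python3 - <<'E'
from h import *
im=cv2.imread("pics/top0.png"); hsv=cv2.cvtColor(im,cv2.COLOR_BGR2HSV)
m=(hsv[:,:,2]>70).astype(np.uint8)*255
for name,(x0,y0,x1,y1),z in (("tray",(182,192,262,282),22),("board",(308,158,412,224),18)):
    k=np.zeros_like(m); k[y0:y1,x0:x1]=m[y0:y1,x0:x1]
    if name=="board": k=cv2.morphologyEx(k,cv2.MORPH_OPEN,np.ones((25,25))) if 0 else k
    c=max(cv2.findContours(k,0,1)[0],key=cv2.contourArea)[:,0]
    p=ray("top",c,z)[:,:2].astype(np.float32)
    if name=="board": pass
    r=cv2.minAreaRect(p); print(name,r, cv2.boxPoints(r).round().tolist())
    if name=="board":
        # far edge line
        u=c[(c[:,0]>316)&(c[:,0]<404)&(c[:,1]<180)]
        print("far edge fit",cv2.fitLine(ray("top",u,18)[:,:2].astype(np.float32),2,0,.01,.01).ravel())
t=cv2.resize(im[190:285,180:265],None,fx=5,fy=5,interpolation=2)
s=cv2.imread("pics/scene0.png")[140:225,365:450]; s=cv2.resize(s,(int(85*4.4),475//85*85 and 475),interpolation=2)
cv2.imwrite("pics/crop1.png",np.hstack([t,s]))
E
```

```text
tray ((461.32415771484375, 367.23809814453125), (177.35377502441406, 216.980224609375), 81.89545440673828) [[341.0, 295.0], [556.0, 264.0], [581.0, 440.0], [366.0, 470.0]]
board ((564.9564819335938, -30.53076171875), (279.87152099609375, 182.2631378173828), 84.19998931884766) [[460.0, -161.0], [641.0, -179.0], [670.0, 99.0], [488.0, 118.0]]
far edge fit [ 1.0546532e-01  9.9442297e-01  6.5368152e+02 -4.0298279e+01]
```

View pics/crop1.png

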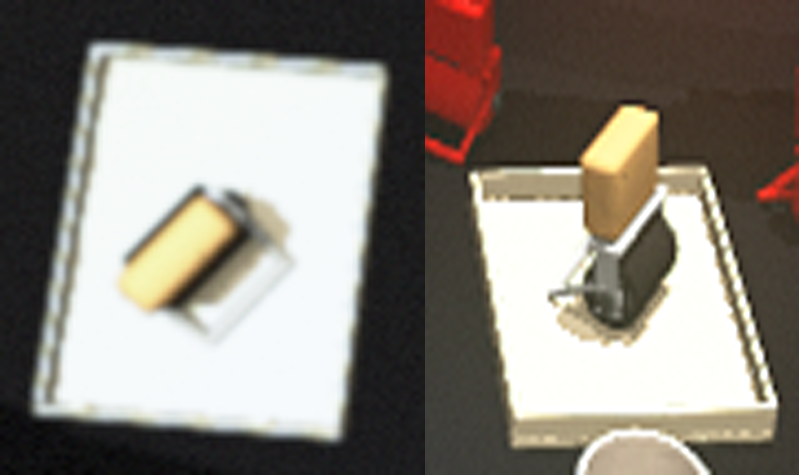

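Crop: the tray holds the roller with wooden grip (about 185,245 in the crop), black roll on its upper-left and steel foot at lower-right, so roller +x points towards world +x+y. The choice is confirmed.

```bash
cat >> h.py <<'E'
from scipy.spatial.transform import Rotation as R
def tool():
    s=read_state(); return s,np.array(s["eef_pos"]),R.from_euler("xyz",s["tool_rot"])
def Rt(yaw_z,lean=0.):
    """tool rotation: y down, z horizontal at yaw_z; then roller lean (z axis towards -x) """
    zx=np.array([np.cos(yaw_z),np.sin(yaw_z),0]); y=np.array([0,0,-1.]); x=np.cross(y,zx)
    r=R.from_matrix(np.c_[x,y,zx]); ax=np.cross([0,0,1.],zx)
    return R.from_rotvec(-lean*ax)*r
def go(p,r):
    s,p0,r0=tool()
    print("shift units",(r0.inv().apply(np.array(p)-p0)/40).round(3),"turn units",(np.degrees((r0.inv()*r).as_rotvec())/8).round(3),"t",s["clock"])
E
python3 - <<'E'
from h import *
c=lambda x,y:(180+x/5,190+y/5)
print("grip top", ray("top",c(185,242),107))
g=ray("top",[c(122,272),c(205,195)],107); f=ray("top",[c(205,340),c(295,262)],13)
for q in (g,f):
    d=q[1]-q[0]; print(q.mean(0).round(),np.linalg.norm(d[:2]),"axle dir deg",np.degrees(np.arctan2(d[1],d[0]))," roller x yaw",np.degrees(np.arctan2(d[1],d[0]))+90)
print("scene grip top",ray("scene",[(365+620/4.4-425/4.4,140+130/5.59)],107))
go([445,372,300],Rt(np.radians(41)))
E
```

```text
grip top [[445.38325648 357.89865195 107.        ]]
[451. 369. 107.] 57.24245089238924 axle dir deg -48.62136666619653  roller x yaw 41.37863333380347
[423. 347.  13.] 65.55230627642062 axle dir deg -51.19059305535128  roller x yaw 38.80940694464872
scene grip top [[441.82945074 367.48076701 107.        ]]
shift units [ 6.343 -1.733 -3.2  ] turn units [1.200e-02 3.104e+00 3.000e-03] t 0.1
```

Emit:
apply_moves(targets=[[0.6,-0.9,-0.3,0,0,0],[0.6,-0.8,-0.3,0,0,0],[0.85,0,-0.4,0,0,0],[0.85,0,-0.4,0,0,0],[0.85,0,-0.45,0,0,0],[0.85,0,-0.45,0,0,0],[0.85,0,-0.45,0,0,0],[0.85,0,-0.45,0,0,0],[0,0,0,0,1,0],[0,0,0,0,1,0],[0,0,0,0,1,0],[0,0,0,0,0.1,0]], jaw=1)

```text
clock: 1.6
eef_pos: [443.4, 373.0, 298.9]
tool_rot: [-1.572, -0.0, -0.854]
force: [0.6, 0.8, 0.8]
width: 85.5
```

Run:
```python
from h import *
s,p,r=tool(); C=calibration("wrist"); im=get_image("wrist"); cv2.imwrite("pics/w1.png",im[:,:,::-1])
print(p,s["tool_rot"]); print(C)
```

```text
[443.35858696 372.96302123 298.91954989] [-1.57165932e+00 -2.30718121e-04 -8.53915517e-01]
{'fx': 337.4182661128077, 'fy': 337.4182661128077, 'cx': 321.36404039245144, 'cy': 198.6539269706473, 'world_from_camera': array([[ 7.53365633e-01,  6.22962049e-01,  2.10614598e-01,
         3.89006861e+02],
       [ 6.57599488e-01, -7.12816194e-01, -2.43835984e-01,
         4.34878977e+02],
       [-1.77106764e-03,  3.22197702e-01, -9.46670747e-01,
         4.41540584e+02],
       [ 0.00000000e+00,  0.00000000e+00,  0.00000000e+00,
         1.00000000e+00]])}
```

View pics/w1.png

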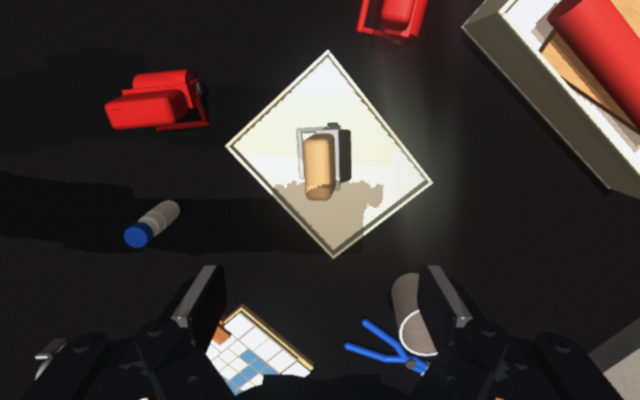

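Wrist view: the roller's grip is centred at about (319,168) with its length vertical; the black roll is on the right (tool +z side) and the foot on the left, as wanted.

Run:
```python
from h import *
im=cv2.imread("pics/w1.png"); hsv=cv2.cvtColor(im,cv2.COLOR_BGR2HSV)
h,s,v=cv2.split(hsv)
m=np.zeros_like(h); w=((h>8)&(h<25)&(s>85)&(v>70)).astype(np.uint8)*255
m[115:215,285:360]=w[115:215,285:360]
c=max(cv2.findContours(m,0,1)[0],key=cv2.contourArea)[:,0]
for y in range(128,206,6):
    x=np.where(m[y])[0]; print(y,(x.min(),x.max()) if len(x) else None,end=' ')
r=cv2.minAreaRect(c.astype(np.float32)); print(r)
# predicted outline of grip for the first estimate
C=calibration("wrist")
a=0.18
for yaw,ax in ((40,(455,375)),(40,(453,371))):
    y=np.radians(yaw); X=np.array([np.cos(y),np.sin(y),0]);Y=np.array([-np.sin(y),np.cos(y),0]);Z=np.array([0,0,1.])
    Xr=np.cos(a)*X+np.sin(a)*Z; Zr=np.cos(a)*Z-np.sin(a)*X; A=np.array([*ax,26.])
    for z in (104,56):
        P=[A+Xr*x+Y*yy+Zr*(z-22) for x,yy in((8,33),(8,-33),(-20,-33),(-20,33))]
        print(z,np.array(P).round().tolist()[0:1],proj("wrist",P,C).round(1).tolist())
cv2.imwrite("pics/c2.png",cv2.resize(im[110:215,280:370],None,fx=5.5,fy=5.5,interpolation=2))
```

```text
128 None 134 None 140 (np.int64(306), np.int64(332)) 146 (np.int64(303), np.int64(333)) 152 (np.int64(304), np.int64(333)) 158 (np.int64(304), np.int64(333)) 164 (np.int64(304), np.int64(333)) 170 (np.int64(305), np.int64(333)) 176 (np.int64(305), np.int64(333)) 182 (np.int64(305), np.int64(334)) 188 (np.int64(305), np.int64(333)) 194 (np.int64(306), np.int64(331)) 200 None ((318.7525634765625, 167.0672149658203), (64.45235443115234, 30.093135833740234), 87.79740142822266)
104 [[429.0, 396.0, 108.0]] [[326.1, 143.1], [324.6, 205.8], [298.7, 203.7], [298.6, 141.7]]
56 [[435.0, 401.0, 61.0]] [[333.3, 136.2], [331.5, 192.3], [308.4, 190.6], [308.9, 135.1]]
104 [[427.0, 392.0, 108.0]] [[321.9, 144.8], [320.6, 207.3], [294.8, 205.2], [294.5, 143.4]]
56 [[433.0, 397.0, 61.0]] [[329.6, 137.8], [328.0, 193.7], [305.0, 191.9], [305.3, 136.6]]
```

View pics/c2.png

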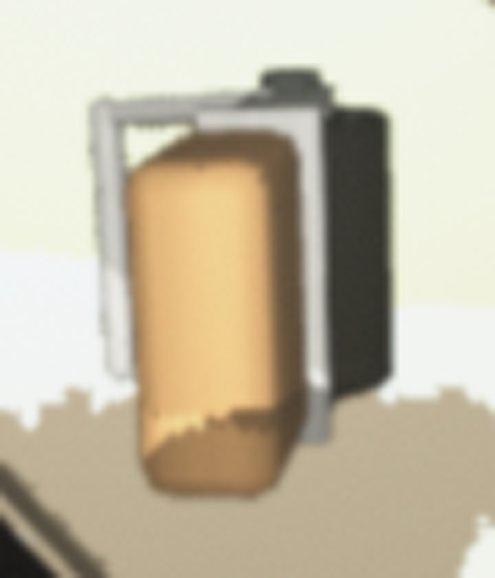

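```bash
cat >> h.py <<'E'
def roller(axle,yaw,a=0.18):
    X=np.array([np.cos(yaw),np.sin(yaw),0]);Y=np.array([-np.sin(yaw),np.cos(yaw),0]);Z=np.array([0,0,1.])
    Xr=np.cos(a)*X+np.sin(a)*Z; Zr=np.cos(a)*Z-np.sin(a)*X
    return lambda x,y,z: np.array(axle,float)+Xr*x+Y*y+Zr*(z-22)
E
python3 - <<'E'
from h import *
C=calibration("wrist"); f=roller((456.3,381.9,26),np.radians(42.7))
q=proj("wrist",[f(x,y,104) for x,y in((8,33),(8,-33),(-20,-33),(-20,33))],C); print(q.round(1).tolist(),q.mean(0),"obs 317.3 169.3")
print("foot ends",proj("wrist",[f(-49,30,12),f(-49,-30,12)],C).round(1).tolist(),"obs 297,129 / 299.5,177")
print("top view grip ctr",proj("top",[f(-6,0,104)]), "obs ~217,238")
for z in (150,61): print(f(-6,0,z).round(1)); go(f(-6,0,z),Rt(np.radians(42.7),0.18))
E
```

```text
[[330.2, 139.0], [331.3, 202.2], [305.3, 201.3], [302.5, 139.0]] [317.31920871 170.3622589 ] obs 317.3 169.3
foot ends [[297.2, 129.9], [299.5, 175.6]] obs 297,129 / 299.5,177
top view grip ctr [[213.28103104 240.30181469]] obs ~217,238
[435.1 362.4 150.9]
shift units [ 0.066  3.703 -0.327] turn units [ 1.295 -0.197  0.019] t 1.65
[446.8 373.2  63.3]
shift units [0.055 5.892 0.072] turn units [ 1.295 -0.197  0.019] t 1.65
```

Emit:
apply_moves(targets=[[0,0.7,0,0,0,0],[0.06,0.9,-0.1,0,0,0],[0,0.9,-0.12,0,0,0],[0,0.9,-0.1,0,0,0],[0,0.3,0,0.65,-0.1,0],[0,0,0,0.65,-0.1,0],[0,0,0,0,0,0]])

```text
clock: 2.52
eef_pos: [434.0, 361.5, 150.9]
tool_rot: [-1.392, -0.002, -0.826]
force: [-0.9, 0.5, 0.5]
width: 85.5
```

Run:
```python
from h import *
f=roller((456.3,381.9,26),np.radians(42.7)); C=calibration("wrist")
im=get_image("wrist")[:,:,::-1].copy()
for p in proj("wrist",[f(x,y,104) for x,y in((8,33),(8,-33),(-20,-33),(-20,33))],C): cv2.circle(im,tuple(int(v) for v in p),2,(255,0,255),-1)
cv2.imwrite("pics/w2.png",im)
go(f(-6,0,61),Rt(np.radians(42.7),0.18))
```

```text
shift units [-2.000e-03  2.238e+00 -1.300e-02] turn units [-0.002  0.     0.017] t 2.575
```

View pics/w2.png

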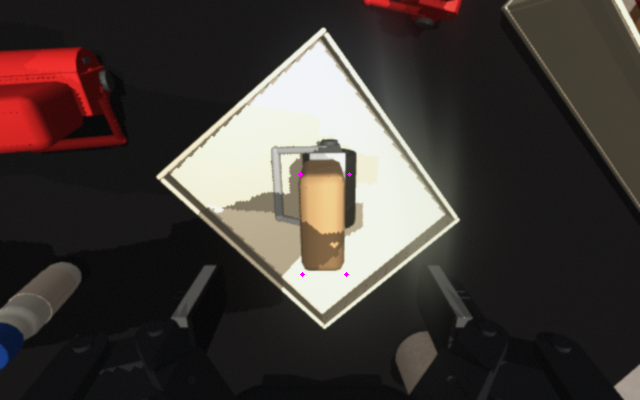

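The predicted grip corners fit the grip (301–344, 172–270) within about 3 px; I descend and close.

Emit:
apply_moves(targets=[[0,0.45,0,0,0,0],[0,0.45,0,0,0,0],[0,0.45,0,0,0,0],[0,0.45,0,0,0,0],[0,0.4,0,0,0,0],[0,0,0,0,0,0]])

```text
clock: 3.32
eef_pos: [446.7, 372.9, 63.1]
tool_rot: [-1.392, -0.002, -0.827]
force: [0.0, -0.7, 0.5]
width: 85.6
```

Emit:
apply_moves(targets=[[0,0,0,0,0,0],[0,0,0,0,0,0],[0,0,0,0,0,0],[0,0,0,0,0,0],[0,0,0,0,0,0],[0,0,0,0,0,0],[0,0,0,0,0,0],[0,0,0,0,0,0]], jaw=-1)

```text
clock: 4.32
eef_pos: [447.8, 374.0, 65.3]
tool_rot: [-1.388, -0.002, -0.827]
force: [-0.3, -0.9, 5.6]
width: 27.3
```

Run:
```python
from h import *
s,p,r=tool(); go(p+[0,0,130],r)
```

```text
shift units [ 0.008 -3.196  0.592] turn units [0. 0. 0.] t 4.325
```

Emit:
apply_moves(targets=[[0,-0.2,0.04,0,0,0],[0,-0.4,0.075,0,0,0],[0,-0.5,0.09,0,0,0],[0,-0.5,0.09,0,0,0],[0,-0.5,0.09,0,0,0],[0,-0.5,0.09,0,0,0],[0,-0.4,0.075,0,0,0],[0,-0.2,0.04,0,0,0],[0,0,0,0,0,0]])

```text
clock: 5.45
eef_pos: [447.2, 373.8, 195.5]
tool_rot: [-1.389, -0.002, -0.827]
force: [0.0, -0.0, -5.2]
width: 27.3
```

Run:
```python
from h import *
b=np.array([576,-31.7]);yb=-0.104
X=np.array([np.cos(yb),np.sin(yb)]);Y=np.array([-X[1],X[0]])
q=b+63.5*X+112*Y; print(q)
go([*q,195],Rt(yb+np.pi/2,0));
```

```text
[650.7839153   73.10274811]
shift units [ 8.978 -0.211 -1.328] turn units [-1.241 -5.161  0.488] t 5.45
```

Emit:
apply_moves(targets=[[0,0,0,-0.2,-0.86,0.08],[0,0,0,-0.2,-0.86,0.08],[0,0,0,-0.2,-0.86,0.08],[0,0,0,-0.2,-0.86,0.08],[0,0,0,-0.2,-0.86,0.08],[0,0,0,-0.22,-0.86,0.08],[0,0,0,0,0,0]])

```text
clock: 6.32
eef_pos: [447.1, 374.0, 193.9]
tool_rot: [-1.569, -0.001, -0.105]
force: [0.6, 0.6, -4.0]
width: 27.2
```

Run:
```python
from h import *
go([650.8,73,195],Rt(-.104+np.pi/2,0));
```

```text
shift units [ 5.854 -0.029 -6.949] turn units [-0.01  -0.009  0.011] t 6.325
```

Emit:
apply_moves(targets=[[0.3,0,-0.35,0,0,0],[0.58,0,-0.7,0,0,0],[0.58,0,-0.7,0,0,0],[0.6,0,-0.7,0,0,0],[0.6,0,-0.7,0,0,0],[0.6,0,-0.7,0,0,0],[0.6,0,-0.7,0,0,0],[0.6,0,-0.7,0,0,0],[0.6,0,-0.7,0,0,0],[0.5,0,-0.65,0,0,0],[0.3,0,-0.35,0,0,0],[0,0,0,0,0,0]])

```text
clock: 7.82
eef_pos: [651.6, 70.5, 194.7]
tool_rot: [-1.57, -0.002, -0.108]
force: [-0.1, 1.0, -3.7]
width: 27.3
```

Run:
```python
from h import *
b=np.array([576,-31.7]);yb=-0.104
X=np.array([np.cos(yb),np.sin(yb)]);Y=np.array([-X[1],X[0]])
im=get_image("wrist")[:,:,::-1].copy(); im2=get_image("top")[:,:,::-1].copy(); im3=get_image("scene")[:,:,::-1].copy()
for n,i in (("wrist",im),("top",im2),("scene",im3)):
    cv2.imwrite(f"pics/raw_{n}.png",i)
    P=[[*(b+x*X+y*Y),18] for x,y in ((80,138),(80,-138),(-80,-138),(-80,138),(47,95),(47,-95),(63.5,0))]
    q=proj(n,P); print(n,q.round(1).tolist())
    for u in q: cv2.circle(i,tuple(int(round(v)) for v in u),1,(255,0,255),-1)
t=cv2.resize(im2[150:230,295:420],None,fx=4,fy=4,interpolation=2); s=cv2.resize(im3[190:280,215:345],None,fx=4,fy=4,interpolation=2)
cv2.imwrite("pics/w3.png",cv2.resize(im,(640,400))); h=np.zeros((360,800,3),np.uint8)
cv2.imwrite("pics/ts.png",cv2.resize(np.hstack([cv2.resize(t,(520,333)),cv2.resize(s,(481,333))]),(800,266)))
```

```text
wrist [[345.8, 190.3], [66.9, 189.9], [20.8, 7.1], [350.8, 8.3], [301.9, 157.4], [103.6, 157.0], [204.7, 173.9]]
top [[313.4, 161.8], [406.4, 165.8], [406.6, 219.0], [310.5, 214.7], [327.4, 173.1], [391.8, 175.8], [359.7, 169.1]]
scene [[333.2, 252.6], [224.7, 258.3], [229.8, 216.3], [327.8, 211.7], [315.6, 244.3], [242.6, 248.1], [279.3, 250.8]]
```

View pics/w3.png

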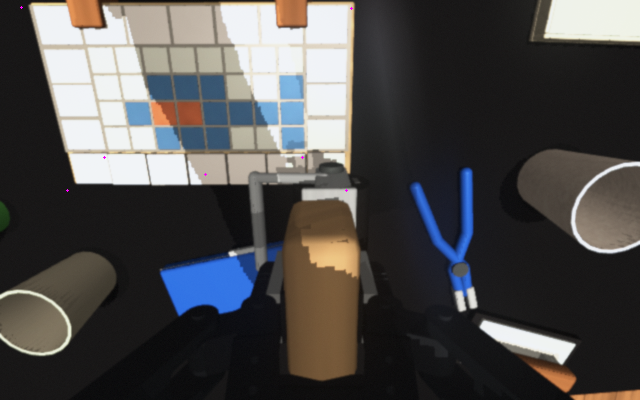

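View pics/ts.png

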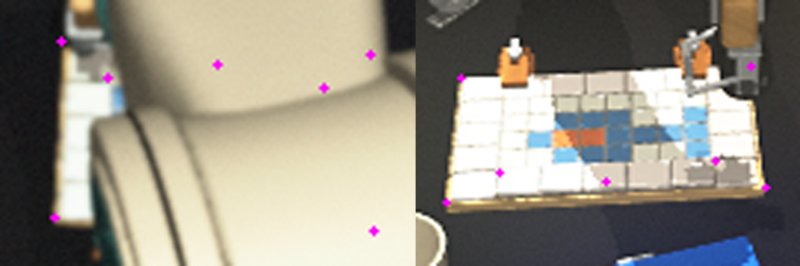

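Wrist and scene views: the far strip's joints lie at wrist columns 113, 148, 188, 228, 267 and its far edge at row 184, so the board centre sits about 3 mm off my estimate. That is well within the 60 mm roll's cover. The roller hangs upright and square above the +y corner tile.

```bash
cat >> h.py <<'E'
def strip(y,z):
    b=np.array([574,-31]);yb=-0.104
    X=np.array([np.cos(yb),np.sin(yb)]);Y=np.array([-X[1],X[0]])
    go([*(b+63.5*X+y*Y),z],Rt(yb+np.pi/2,-0.08))
    s,p,r=tool(); d=p[:2]-b; print("tcp board x,y",d@X,d@Y,"z",p[2])
E
python3 -c "
from h import *
strip(108,95)"
```

```text
shift units [-0.039  2.498 -0.145] turn units [-0.595  0.013  0.008] t 7.975
tcp board x,y 64.95611328601194 113.48822590370621 z 194.93114039622645
```

Emit:
apply_moves(targets=[[0,0.3,0,0,0,0],[0,0.5,-0.05,0,0,0],[0,0.5,-0.05,0,0,0],[0,0.5,-0.05,0,0,0],[0,0.4,0,0,0,0],[0,0.28,0,-0.6,0,0],[0,0,0,0,0,0]])

```text
clock: 8.85
eef_pos: [650.0, 71.1, 94.3]
tool_rot: [-1.651, -0.0, -0.099]
force: [0.1, 1.3, -5.1]
width: 27.4
```

Emit:
apply_moves(targets=[[0,0.08,0,0,0,0],[0,0.08,0,0,0,0],[0,0.08,0,0,0,0],[0,0.06,0,0,0,0],[0,0,0,0,0,0]])

```text
clock: 9.48
eef_pos: [650.8, 65.9, 83.7]
tool_rot: [-1.653, -0.002, -0.105]
force: [-1.0, -0.1, -4.9]
width: 27.3
```

Emit:
apply_moves(targets=[[0,0.06,0,0,0,0],[0,0.06,0,0,0,0],[0,0,0,0,0,0]])

```text
clock: 9.85
eef_pos: [651.5, 66.0, 81.4]
tool_rot: [-1.653, -0.004, -0.104]
force: [-3.4, 0.6, 8.5]
width: 27.4
```

Emit:
apply_moves(targets=[[0,0.05,0,0,0,0],[0,0.0,0,0,0,0]])

```text
clock: 10.1
eef_pos: [651.7, 65.9, 81.3]
tool_rot: [-1.653, -0.005, -0.104]
force: [-6.3, 1.1, 20.1]
width: 27.3
```

Emit:
apply_moves(targets=[[0,0.06,0,0,0,0],[0,0.03,-0.1,0,0,0],[0,0.012,-0.15,0,0,0],[0,0.012,-0.15,0,0,0],[0,0.012,-0.15,0,0,0],[0,0.012,-0.15,0,0,0],[0,0.012,-0.15,0,0,0],[0,0.012,-0.15,0,0,0]])

```text
clock: 11.1
eef_pos: [649.1, 26.6, 80.4]
tool_rot: [-1.651, -0.008, -0.103]
force: [-9.0, 2.6, 32.2]
width: 27.4
```

```bash
python3 -c "
from h import *
strip(-115,80)"
```

```text
shift units [-0.134  0.37  -4.488] turn units [ 0.001 -0.001  0.059] t 11.1
tcp board x,y 68.75633357947974 65.12643719355387 z 80.40935401767804
```

Emit:
apply_moves(targets=[[-0.03,0.012,-0.15,0,0,0],[-0.03,0.012,-0.15,0,0,0],[-0.03,0.012,-0.15,0,0,0],[-0.02,0.012,-0.15,0,0,0],[-0.01,0.012,-0.15,0,0,0],[0,0.012,-0.15,0,0,0],[0,0.012,-0.15,0,0,0],[0,0.012,-0.15,0,0,0],[0,0.012,-0.15,0,0,0],[0,0.012,-0.15,0,0,0],[0,0.012,-0.15,0,0,0],[0,0.012,-0.15,0,0,0]])

```text
clock: 12.6
eef_pos: [641.0, -45.9, 80.8]
tool_rot: [-1.652, -0.017, -0.103]
force: [-0.7, 1.3, 26.2]
width: 27.5
```

Emit:
apply_moves(targets=[[0,0.012,-0.15,0,0,0],[0,0.012,-0.15,0,0,0],[0,0.012,-0.15,0,0,0],[0,0.012,-0.15,0,0,0],[0,0.012,-0.15,0,0,0],[0,0.012,-0.15,0,0,0],[0,0.012,-0.15,0,0,0],[0,0.012,-0.15,0,0,0],[0,0.012,-0.15,0,0,0],[0,0.012,-0.15,0,0,0]])

```text
clock: 13.85
eef_pos: [634.9, -106.1, 80.8]
tool_rot: [-1.653, -0.017, -0.103]
force: [0.6, 1.3, 24.7]
width: 27.4
```

```bash
python3 -c "
from h import *
strip(-115,80)"
```

```text
shift units [-0.125  0.113 -1.16 ] turn units [ 0.014 -0.001  0.124] t 13.85
tcp board x,y 68.4107741865818 -68.39488711065557 z 80.78701337124906
```

Emit:
apply_moves(targets=[[-0.02,0.02,-0.15,0,0,0],[-0.02,0.02,-0.15,0,0,0],[-0.02,0.02,-0.15,0,0,0],[-0.02,0.012,-0.15,0,0,0],[-0.02,0.012,-0.15,0,0,0],[0,0.012,-0.15,0,0,0],[0,0.012,-0.15,0,0,0],[0,0.012,-0.1,0,0,0],[0,0,0,0,0,0]])

```text
clock: 14.98
eef_pos: [629.4, -153.8, 81.1]
tool_rot: [-1.655, -0.025, -0.103]
force: [4.6, -0.9, 25.3]
width: 27.0
```

```bash
python3 -c "
from h import *
strip(112,80)"
```

```text
shift units [-0.105 -0.457  5.692] turn units [ 0.032 -0.01   0.176] t 14.975
tcp board x,y 67.82528384882313 -116.4246638236588 z 81.08435167266006
```

Emit:
apply_moves(targets=[[-0.03,0.03,0.1,0,0,0.06],[-0.03,0,0.18,0,0,0.06],[-0.03,-0.012,0.18,0,0,0.06],[0,-0.014,0.18,0,0,0],[0,-0.014,0.18,0,0,0],[0,-0.014,0.18,0,0,0],[0,-0.014,0.18,0,0,0],[0,-0.014,0.18,0,0,0],[0,-0.014,0.18,0,0,0],[0,-0.014,0.18,0,0,0],[0,-0.014,0.18,0,0,0],[0,-0.014,0.18,0,0,0]])

```text
clock: 16.48
eef_pos: [638.6, -70.4, 80.6]
tool_rot: [-1.653, -0.008, -0.106]
force: [8.4, -2.6, 32.3]
width: 27.2
```

Emit:
apply_moves(targets=[[0,-0.014,0.18,0,0,0],[0,-0.014,0.18,0,0,0],[0,-0.014,0.18,0,0,0],[0,-0.014,0.18,0,0,0],[0,-0.014,0.18,0,0,0],[0,-0.014,0.18,0,0,0],[0,-0.014,0.18,0,0,0],[0,-0.014,0.18,0,0,0],[0,-0.014,0.18,0,0,0],[0,-0.014,0.18,0,0,0]])

```text
clock: 17.73
eef_pos: [646.2, 2.2, 80.6]
tool_rot: [-1.651, -0.008, -0.106]
force: [9.0, -2.7, 33.1]
width: 27.5
```

```bash
python3 -c "
from h import *
strip(112,80)"
```

```text
shift units [-0.127 -0.13   1.783] turn units [ 0.001 -0.02   0.052] t 17.725
tcp board x,y 68.41425553048106 40.500166913380795 z 80.5725291242551
```

Force is steady at 32 N. I finish the pass, then lift.

Emit:
apply_moves(targets=[[0,-0.014,0.18,0,0,0],[0,-0.014,0.18,0,0,0],[0,-0.014,0.18,0,0,0],[0,-0.014,0.18,0,0,0],[0,-0.014,0.18,0,0,0],[0,-0.014,0.18,0,0,0],[0,-0.014,0.18,0,0,0],[0,-0.014,0.18,0,0,0],[0,-0.014,0.18,0,0,0],[0,-0.014,0.15,0,0,0],[0,0,0,0,0,0]])

```text
clock: 19.1
eef_pos: [653.8, 75.2, 80.8]
tool_rot: [-1.647, -0.007, -0.105]
force: [6.3, -0.1, 33.7]
width: 27.0
```

Emit:
apply_moves(targets=[[0,-0.2,0,0,0,0],[0,-0.4,0,0,0,0],[0,-0.5,0,0,0,0],[0,-0.5,0,0,0,0],[0,-0.5,0,0,0,0],[0,-0.5,0,0,0,0],[0,-0.3,0,0,0,0],[0,0,0,0,0,0]])

```text
clock: 20.1
eef_pos: [643.4, 83.6, 186.0]
tool_rot: [-1.653, 0.022, -0.106]
force: [0.5, -0.2, -4.2]
width: 27.3
```

Run:
```python
from h import *
im=get_image("wrist")[:,:,::-1]; s=get_image("scene")[:,:,::-1]
cv2.imwrite("pics/w4raw.png",im); cv2.imwrite("pics/s4raw.png",s)
a=cv2.resize(im[110:230,30:400],None,fx=2.1,fy=2.1,interpolation=2); b=cv2.resize(s[195:275,215:345],(777,478),interpolation=2)
cv2.imwrite("pics/w4.png",cv2.resize(np.vstack([a,b[200:]]),(777,530)))
```

```text
(no output)
```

View pics/w4.png

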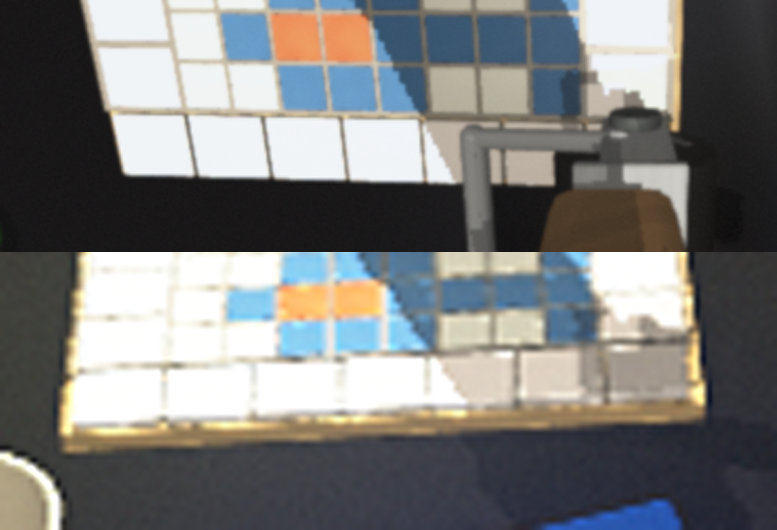

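Both views show the strip in line with the corner tiles, with no steps left. The TCP height along the tiles (80.6 mm at 32 N) equals that on the fixed corner tile. Now I return the roller.

Run:
```python
from h import *
f=roller((457,379,26),np.radians(42.7)); t=f(-6,0,63); print(t)
go([t[0],t[1],195],Rt(np.radians(42.7),.18))
```

```text
[447.26732416 370.01894522  65.26341396]
shift units [-5.619 -0.665  6.58 ] turn units [ 1.865  5.152 -0.421] t 20.2
```

Emit:
apply_moves(targets=[[-0.2,-0.3,0.3,0,0,0],[-0.5,-0.36,0.6,0,0,0],[-0.6,0,0.7,0,0,0],[-0.6,0,0.7,0,0,0],[-0.6,0,0.7,0,0,0],[-0.6,0,0.7,0,0,0],[-0.6,0,0.7,0,0,0],[-0.6,0,0.7,0,0,0],[-0.6,0,0.7,0,0,0],[-0.5,0,0.6,0,0,0],[-0.2,0,0.28,0,0,0],[0,0,0,0,0,0]])

```text
clock: 21.7
eef_pos: [448.7, 375.0, 195.2]
tool_rot: [-1.653, 0.023, -0.104]
force: [1.0, 0.7, -4.7]
width: 27.4
```

Emit:
apply_moves(targets=[[0,0,0,0.3,0.85,-0.07],[0,0,0,0.3,0.85,-0.07],[0,0,0,0.31,0.86,-0.07],[0,0,0,0.31,0.86,-0.07],[0,0,0,0.31,0.86,-0.07],[0,0,0,0.31,0.86,-0.07],[0,0,0,0,0,0]])

```text
clock: 22.58
eef_pos: [449.4, 371.6, 195.1]
tool_rot: [-1.394, -0.004, -0.825]
force: [0.3, -0.4, -4.8]
width: 27.1
```

Run:
```python
from h import *
print(read_state()["eef_pos"],read_state()["force"])
go([447.3,370,75],Rt(np.radians(42.7),.18))
```

```text
[449.39720094 371.59093977 195.11696174] [ 0.28351199 -0.44245869 -4.78460274]
shift units [-0.018  2.945 -0.592] turn units [0.025 0.009 0.028] t 22.575
```

Emit:
apply_moves(targets=[[0,0.3,-0.06,0,0,0],[0,0.5,-0.1,0,0,0],[0,0.5,-0.1,0,0,0],[0,0.5,-0.1,0,0,0],[0,0.5,-0.1,0,0,0],[0,0.4,-0.08,0,0,0],[0,0.25,-0.05,0,0,0],[0,0,0,0,0,0]])

```text
clock: 23.58
eef_pos: [447.8, 371.8, 73.7]
tool_rot: [-1.394, -0.003, -0.824]
force: [-0.2, 0.8, -4.3]
width: 27.4
```

Emit:
apply_moves(targets=[[0,0.06,-0.01,0,0,0],[0,0.06,-0.01,0,0,0],[0,0.06,-0.01,0,0,0],[0,0.03,0,0,0,0],[0,0,0,0,0,0]])

```text
clock: 24.2
eef_pos: [448.1, 372.6, 66.3]
tool_rot: [-1.392, -0.003, -0.824]
force: [-0.1, -0.2, -3.7]
width: 27.4
```

Emit:
apply_moves(targets=[[0,0.04,0,0,0,0],[0,0,0,0,0,0],[0,0,0,0,0,0]])

```text
clock: 24.58
eef_pos: [449.0, 373.4, 65.4]
tool_rot: [-1.39, -0.003, -0.824]
force: [0.1, 1.3, 2.8]
width: 27.7
```

Emit:
apply_moves(targets=[[0,0,0,0,0,0],[0,0,0,0,0,0],[0,0,0,0,0,0],[0,0,0,0,0,0],[0,0,0,0,0,0],[0,0,0,0,0,0],[0,0,0,0,0,0],[0,0,0,0,0,0]], jaw=1)

```text
clock: 25.58
eef_pos: [448.4, 372.8, 64.8]
tool_rot: [-1.392, -0.003, -0.824]
force: [-0.0, -0.3, -0.1]
width: 85.7
```

Emit:
apply_moves(targets=[[0,-0.3,0,0,0,0],[0,-0.5,0,0,0,0],[0,-0.6,0,0,0,0],[0,-0.7,0,0,0,0],[0,-0.7,0,0,0,0],[0,-0.7,0,0,0,0],[0,-0.7,0,0,0,0],[0,0,0,0,0,0]])

```text
clock: 26.58
eef_pos: [426.9, 353.4, 233.0]
tool_rot: [-1.387, -0.003, -0.824]
force: [0.5, 0.3, -0.8]
width: 85.0
```

Run:
```python
from h import *
f=roller((457,381,26),np.radians(42.7)); C=calibration("wrist")
im=get_image("wrist")[:,:,::-1].copy(); s=get_image("scene")[:,:,::-1]; cv2.imwrite("pics/s5raw.png",s); t=get_image("top")[:,:,::-1]
for p in proj("wrist",[f(x,y,104) for x,y in((8,33),(8,-33),(-20,-33),(-20,33))],C): cv2.circle(im,tuple(int(v) for v in p),2,(255,0,255),-1)
a=cv2.resize(im[60:340,120:500],None,fx=1.1,fy=1.1); b=cv2.resize(s[135:275,210:450],(480,280)); c=cv2.resize(t[150:290,175:420],(300,171),interpolation=2)
k=np.zeros((588,480,3),np.uint8); k[:308,:418]=a; k[308:]=b; cv2.imwrite("pics/w5.png",k)
```

View pics/w5.png

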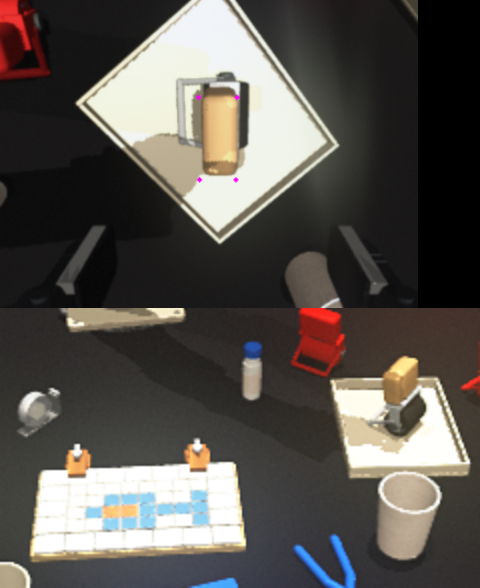

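The roller stands upright in the middle of its tray and nothing else has shifted. One last before/after check of the strip.

Run:
```python
import cv2,numpy as np
q=[cv2.resize(cv2.imread(f"pics/{n}.png")[205:268,218:342],None,fx=6.2,fy=4.6,interpolation=cv2.INTER_CUBIC) for n in("scene0","s5raw")]
cv2.imwrite("pics/ba.png",np.vstack(q))
```

```text
(no output)
```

View pics/ba.png

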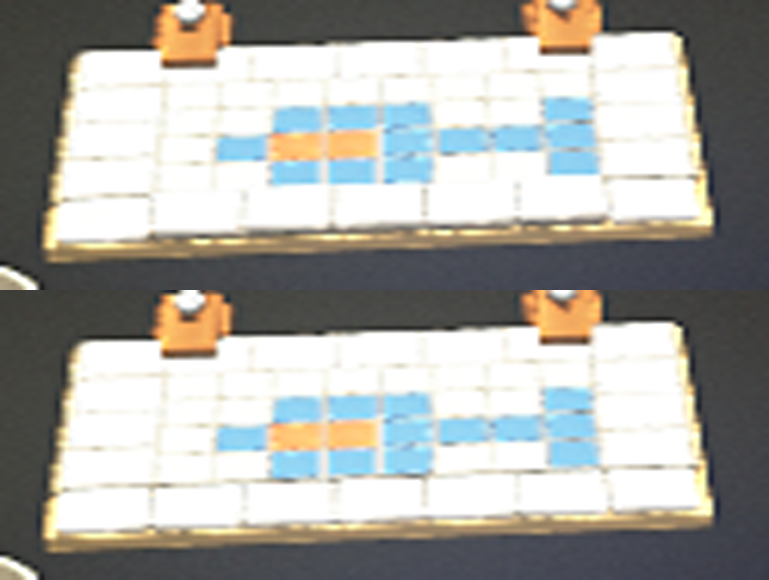

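Before, the five tiles stood up and hid the ply edge (rows 180–235). Now all five line up with the corner tiles (rows 475–530) and the edge is visible along its length. I hand in.

```bash
python3 -c "
from cell import *
print(finish_job())"
```

```text
the job is handed in; nothing more can be done
None
```

The five border tiles look flush, the roller is back in its tray, and I handed the job in at about 27 s of the 72 s allowed. The hand-in gives no verdict, so this rests on my own checks.

- **Rolling:** I took the black roller by its grip and rolled the strip end to end and back at about 25–34 N. I then stood the roller in its tray, let go and backed off.
- **Tiles:** The before/after picture shows all five tiles in line with the fixed corner tiles. The tool height over the tiles matched that over a corner tile to within about 0.5 mm. I did not measure each tile's height directly.
- **Roller and bench:** The roller stands on its roll and foot near the middle of the tray, grip up at its normal lean. Nothing else in view on the bench looked moved, though the last pictures did not cover every loose thing.
- **What disagreed:**
  - The wrist and scene pictures put the board a few millimetres apart (up to about 10 mm at its ends). I took a middle value; the 60 mm roll still covered the 30 mm tiles.
  - On the first pass the tool tipped sideways by up to about 1.4°. I corrected this before the return pass.

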